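# Clamp a router blank with the cam lever and hold it at full lift

### The arm

A 6-joint arm with a two-finger parallel gripper is mounted at the origin on the work surface. World frame = base frame: x ahead of the robot, y to its left, z up, the work surface at z = 0. Lengths are in mm, angles in rad, forces in N, time in s.
With the tool pointing down it reaches from about 275 to 750 mm from the base axis. Payload 10.2 kg.
Tool frame: the origin (TCP) lies at the very end of the fingers, on their centre line; the grasp point (between the pads) lies 19 mm behind it (ctrl.tcp_to_grasp is the distance from the TCP to the grasp point, in mm); z points along the fingers, x is the direction in which the jaws open and shut, and the axes are right-handed (so a half turn about z gives the same grasp; the last joint's range is limited). The gripper opens to 85 mm and grips with 20 to 120 N. Pads are 22 mm wide; open, the fingers measure 114 mm over their backs; the gripper's body (76 mm by 85 mm) begins 54 mm behind the grasp point. The pads swing forward as they close: fully open they stand 13 mm farther back than shut.
Start: joints at [0.881, 0.313, 1.498, -0, 1.331, -0.223], TCP at [236.279, 468.832, 231.294] pointing down, gripper open.
Joint ranges: [-2.94, 2.94], [-0.97, 2.17], [0.19, 2.56], [-1.23, 4.37], [0.02, 3.11], [-2.88, 2.88]. Speed limits (rad/s): [2.39, 2.39, 3.01, 3.14, 3.14, 3.14].

### API

Orientations are given as a unit quaternion [w, x, y, z].
In Python, from rig import monitor, vision, order, ctrl gives the robot as it stands. The module is installed in compiled form; this text tells all that it offers.
- The arm moves only by the shell command python3 -m pendant 'ROWS' [FORCE]. ROWS is JSON, a list that holds one entry, the list of rows, each a list of 5 numbers: the closure, from -1 (fully open) to 1 (shut), then the shift along the world's x, y, z in m, then the turn about the world's z in degrees. In form: [[[fingers, dx, dy, dz, spin], ...]]. A call has 1 to 20 rows; each row is the pose to reach, as a shift and turn from the pose commanded when the call began; what a row does not reach only later rows make up. A row lasts 1/10 s, in which the tool goes at most 50 mm and 8.59 degrees, less where a joint would pass 70% of its speed; a pose out of reach is approached as far as the arm can. A call with a gripper value outside its range is refused whole. The fingers move at their own pace and stop on an object; FORCE is the grip in N (left out, the last holds). Time passes only in rows, so rows that repeat a pose let the fingers close. It gives the time, the measured TCP pose, the force and the opening at its end, in the units of the state.
- monitor.sense(): the state, without advancing time (a new reading comes with each control period).
- vision.capture(name): name is "side" or "top"; returns (picture, depth): 480x640x3 uint8, red, green, blue; 480x640 float32, mm along the optical axis (not along the pixel's ray), 0 where there is no reading.
- vision.camera_info(name): a dict with "fov_y" (degrees; the focal length in pixels is half the picture's height over the tangent of half this angle, whatever the lens; pixels are square), "cx", "cy" (the principal point, pixels), "R" (3x3) and "t" (3): a world point X has camera coordinates R X + t. Camera axes: x right, y down, z forward; pixel columns grow to the right and rows downward; lengths in mm; the calibration is good to about 2 mm. A picture is of the moment at which its call begins. camera_info takes no time and is no camera call.
- order.finish_job(): hands the job in, once; it reports no verdict.
The state is a dict: "time_s": time; "joints": joint angles; "dq": joint speeds; "tau": joint torques, N m; "eef_pos": TCP position; "ee_rot": TCP orientation; "force": force on the tool from outside, world axes, zero at the start; "wrist_torque": the same for the moment, N m; "grip_width": opening from 0.0 (shut) to 1.0 (fully open).
Only numpy, scipy, OpenCV 4.12 (cv2) and the standard library are available. Lean on these libraries where they do the work, as an engineer would, in place of code of your own. Each camera call takes 0.05 s, during which the arm holds its last target.

### The job

Lay the loose aluminium blank flat on the bed of the cam fixture, centred between fence and sliding jaw with its long side along the slide, and let go of it. Then swing the lever by its upright grip to the cam's highest lift, straight over the mark line and pointing directly away from the jaw, so that the blank is clamped. The lever springs back, so finish while still holding it there; leave the can, mouse and spanner alone.

Things in the scene. Friction and masses are not known exactly. Their poses are not given: they have to be found in the camera images.
- blank: Loose plain aluminium block, 45 (x) x 70 (y) x 25 (z) mm, about 0.2 kg. Origin at the centre of its underside; z up, y along its long side. Either way round is the same. It starts flat on the bench, to the left of the fixture.
- fixture: Cam fixture fixed on the bench: base plate 100 (x) x 320 (y, -130 to 190) x 12 mm, its top is the bed. Origin on the bench under the cam's pivot; y is the slide line from pivot to fence (about the robot's left), x points away from the robot. Along +y: pivot, cam, guide (y 47 to 62 mm, top at z = 34), sliding jaw, open bed, fixed fence. The bed is open at both x sides.
- bay (a point): Point on the bed (12 mm above the bench) at fixture x = 0, y = 128 mm, fixture axes: the blank's origin is here when it is clamped, its long side along y. The fence's clamping face is at fixture y = 163 mm, 60 mm wide in x, top 34 mm above the bench with a 6 mm sloped lead-in.
- jaw_face (a point): Middle of the jaw's clamping face, 8 mm above the bed, at fixture y = 70 mm + lift while nothing is clamped. Gap to the fence at the start is 76 to 83 mm; swinging the lever to the mark closes it. Jaw 60 mm wide, top 32.5 mm above the bench with a 6 mm sloped lead-in. It is sprung (3000 N/m): at full lift the blank presses it back 3 mm, so it clamps with about 9 N.
- cam_lever (a joint): Lever angle about its vertical pivot, rad, growing anticlockwise from above. 0 = highest lift: lever along fixture -y, over the mark line. Starts at -1.85 to -1.25 (about fixture -x, to the robot). Range -2 to 0.9; no stop at 0, past it the lift falls. Lift = 13 mm (1 + cos(angle)). At 0 the grip needs about 2.5 N; let go, it springs back to about -1.2. It stays where it starts.
- pivot (a point): Point on the lever's vertical pivot axis, 36 mm above the bench, at the lever arm's mid height.
- grip_mid (a point): Mid height (63 mm above the bench) of the lever's upright black grip: round, 21 mm diameter, from 40.5 to 85.5 mm above the bench, 100 mm from the pivot axis; turns freely on its pin. Below it the lever arm is a flat bar 16 mm wide, its top 40 mm above the bench; the pivot boss has radius 14 mm, top at 45 mm.
- peak_mark (a point): On the narrow dark mark line (4 x 40 mm) on the base plate, 100 mm from the pivot along the fixture's -y: at highest lift the grip stands right above this point.
- spray_can: Bystander: upright dark can, 52 mm diameter, 150 mm tall, origin at the centre of its underside.
- mouse: Bystander: black computer mouse, 100 x 58 x 28 mm, origin under its centre.
- spanner: Bystander: steel spanner 160 mm long, lying on the bench beyond the fixture.
- jaw: The sliding jaw itself: steel, 60 mm wide in x, 12 mm thick in y. Its origin coincides with the fixture's origin moved along y by the jaw's travel, so use point jaw_face.
Not all that is in view belongs to the job. Several things look just like the blank: the one meant starts farthest to the robot's right.

How it is judged:
By the outcome, as a careful person would: the job done as asked, in the order asked, and still so for the second after the job is handed in, while the arm keeps its last pose, push and grip.
It also fails if it takes over 45 s, if anything falls off the work surface, if the arm or the gripper's body presses on something with over 40 N, if the wrist force passes 120 N, or if a joint passes its speed limit or range.

## Working session

There is one attempt and no reset: what is moved stays moved. The work goes in short steps, Python scripts to look and compute and a shell command to move; the robot and the scene stay as the last step left them, time stands still between calls to the robot, and variables do not carry over. Pictures are saved under pics/ and viewed, and the job is handed in when it is done.

```bash
mkdir -p pics; ls; python3 - <<'E'
from rig import monitor, vision, order, ctrl
import cv2, numpy as np
for n in("side","top"):
    p,d=vision.capture(n); cv2.imwrite(f"pics/{n}0.png",p[:,:,::-1]); np.save(f"pics/{n}0.npy",d)
    print(n,vision.camera_info(n))
s=monitor.sense(); print(s, ctrl.tcp_to_grasp)
E
```

```text
pics
side {'fov_y': 44.21704755145321, 'cx': 320.6072652185373, 'cy': 243.6587382308046, 'R': array([[ 0.85087686, -0.52515199, -0.01496517],
       [-0.38440747, -0.6029139 , -0.69908921],
       [ 0.35810538,  0.60059156, -0.71487783]]), 't': array([-427.91356756,  228.76518983, 1475.22760239])}
top {'fov_y': 49.37798463084124, 'cx': 327.654209275339, 'cy': 235.63381988309123, 'R': array([[ 0.00559137, -0.99997671,  0.00391372],
       [-0.99875648, -0.00577835, -0.04951868],
       [ 0.04954014, -0.00363197, -0.99876553]]), 't': array([ -21.65471829,  501.34647318, 1145.19034703])}
{'time_s': 0.1, 'joints': array([ 8.80589852e-01,  3.13405662e-01,  1.49833937e+00,  4.22214361e-05,
        1.33100391e+00, -2.23384454e-01]), 'dq': array([-7.68674574e-04,  7.52558414e-05, -1.10889863e-03, -1.28128132e-03,
       -1.26849709e-03,  3.60089529e-04]), 'tau': array([ 3.84844607e-03, -4.12906516e+01, -2.60138744e+01, -1.12254154e-04,
        3.13583674e-03, -1.14447707e-05]), 'eef_pos': array([236.12696719, 468.65572057, 230.79454629]), 'ee_rot': array([ 1.67172101e-04,  8.51486673e-01,  5.24375926e-01, -5.53826102e-04]), 'force': array([ 0.57431829,  0.32275484, -0.68724274]), 'wrist_torque': array([-0.03937114, -0.00413771, -0.04973675]), 'grip_width': 0.9998571019340501} 18.700000000000003
```

View pics/top0.png

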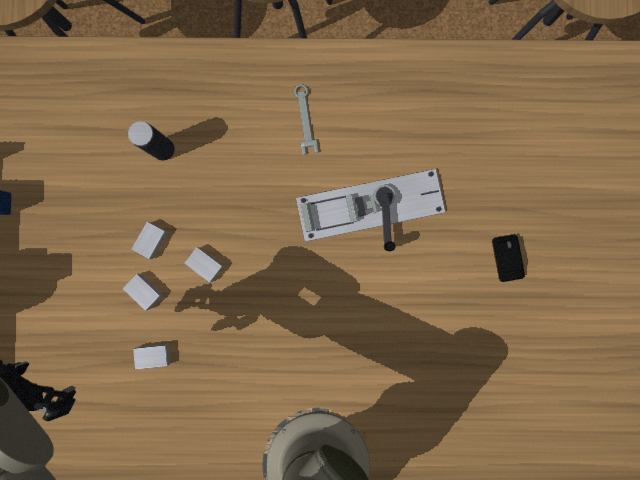

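View pics/side0.png

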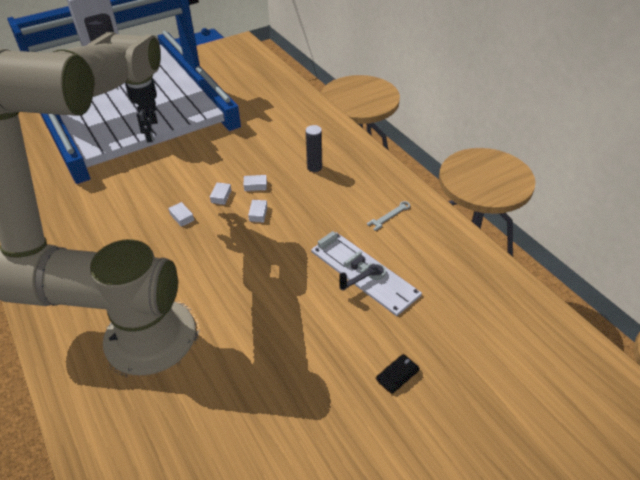

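Top view: four look-alike blocks at (150,240), (204,264), (142,292) and (151,357). The robot's right is +column, so (204,264) is the one meant. The fixture's base plate runs from (300,220) to (440,190), with the pivot at about (384,195) and the grip at (390,246). I'll confirm these in enlarged crops.

```bash
cat > h.py <<'E'
import numpy as np
from rig import vision
def cam(n):
    c=vision.camera_info(n); f=240/np.tan(np.radians(c['fov_y']/2)); return c,f
def at_z(n,u,v,z):
    c,f=cam(n); d=c['R'].T@np.array([(u-c['cx'])/f,(v-c['cy'])/f,1]); o=-c['R'].T@c['t']
    return o+d*(z-o[2])/d[2]
def proj(n,X):
    c,f=cam(n); p=c['R']@np.array(X,float)+c['t']; return p[0]/p[2]*f+c['cx'],p[1]/p[2]*f+c['cy']
E
python3 - <<'E'
import cv2
p=cv2.imread("pics/top0.png")
cv2.imwrite("pics/c_blank.png",cv2.resize(p[210:320,110:250],None,fx=5,fy=5,interpolation=cv2.INTER_CUBIC))
cv2.imwrite("pics/c_fix.png",cv2.resize(p[155:265,290:450],None,fx=5,fy=5,interpolation=cv2.INTER_CUBIC))
E
```

```text
(no output)
```

View pics/c_blank.png

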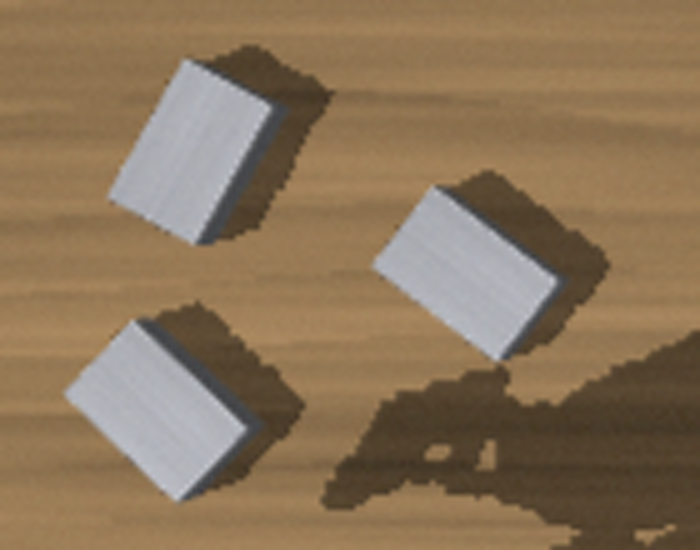

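View pics/c_fix.png

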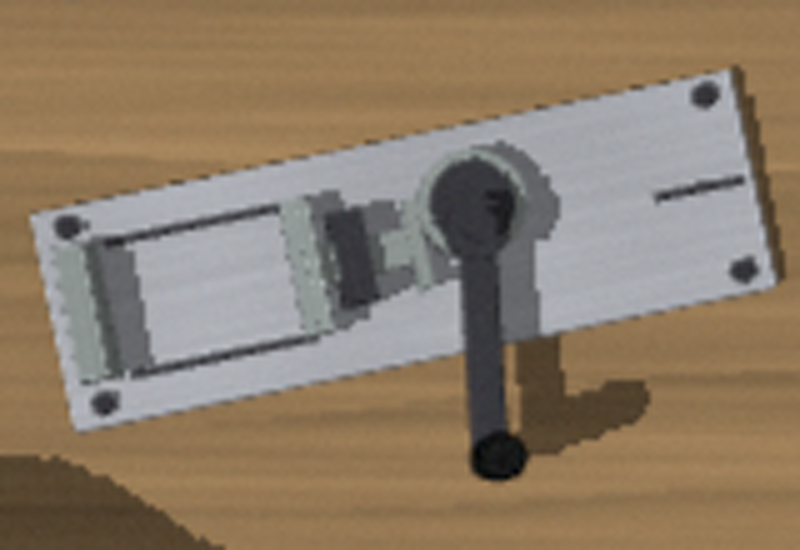

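The crop confirms (204,264) is the rightmost block, with top corners (crop) at (437,186), (562,283), (500,360) and (373,266). Plate corners are at (32,213), (733,68), (777,285) and (78,431).

```bash
cat > m.py <<'E'
from h import *
def px(x,y,u0,v0,s=5): return u0+(x+.5)/s-.5, v0+(y+.5)/s-.5
B=np.array([at_z('top',*px(*q,110,210),25) for q in [(437,186),(562,283),(500,360),(373,266)]])
print('blank',B.mean(0).round(1),[np.linalg.norm(B[i]-B[(i+1)%4]).round(1) for i in range(4)])
l=(B[1]+B[2]-B[0]-B[3]); print('long dir deg',np.degrees(np.arctan2(l[1],l[0])))
P=np.array([at_z('top',*px(*q,290,155),12) for q in [(32,213),(733,68),(777,285),(78,431)]])
print(P.round(1),[np.linalg.norm(P[i]-P[(i+1)%4]).round(1) for i in range(4)])
# fixture corners (x,y): (50,190),(50,-130),(-50,-130),(-50,190)
F=np.array([(50,190),(50,-130),(-50,-130),(-50,190)],float)
a=P[:,:2];am=a.mean(0);Fm=F.mean(0)
H=(F-Fm).T@(a-am);th=np.arctan2(H[0,1]-H[1,0],H[0,0]+H[1,1])
R=np.array([[np.cos(th),-np.sin(th)],[np.sin(th),np.cos(th)]]);o=am-R@Fm
print('fixture',o.round(1),'yaw deg',np.degrees(th)); print('res',(a-(F@R.T+o)).round(1))
for n,q in dict(bay=(0,128),mark=(0,-100),pivot=(0,0),fence=(0,163)).items(): print(n,(R@q+o).round(1))
g=at_z('top',*px(498,453,290,155),85.5); fg=R.T@(g[:2]-o); print('grip',g.round(1),'fix',fg.round(1),np.hypot(*fg),'angle',np.arctan2(fg[0],-fg[1]))
print('pivot seen',at_z('top',*px(472,205,290,155),45).round(1))
for n,X in dict(c0=(*(R@F[0]+o),12),c1=(*(R@F[1]+o),12),c2=(*(R@F[2]+o),12),c3=(*(R@F[3]+o),12),blank=B.mean(0)).items(): print('side',n,np.round(proj('side',X),1))
E
python3 m.py
python3 - <<'E'
import cv2
p=cv2.imread("pics/side0.png")
cv2.imwrite("pics/c_side.png",cv2.resize(p[190:320,300:430],None,fx=4.5,fy=4.5,interpolation=cv2.INTER_CUBIC))
E
```

```text
blank [436.5 252.9  25. ] [np.float64(69.5), np.float64(42.9), np.float64(69.3), np.float64(44.5)]
long dir deg -126.58055165380918
[[ 586.7   52.1   12. ]
 [ 653.8 -260.5   12. ]
 [ 556.5 -279.6   12. ]
 [ 489.7   30.9   12. ]] [np.float64(319.7), np.float64(99.1), np.float64(317.7), np.float64(99.3)]
fixture [ 578.  -143.6] yaw deg 12.086877665771752
res [[-0.3 -0.5]
 [-0.3 -0.2]
 [ 0.2  1.6]
 [ 0.4 -0.8]]
bay [551.2 -18.4]
mark [ 598.9 -241.4]
pivot [ 578.  -143.6]
fence [543.8  15.8]
grip [ 478.7 -146.4   85.5] fix [-97.7  18. ] 99.32133973462956 angle -1.7532095492010904
pivot seen [ 587.3 -140.1   45. ]
side c0 [335.7 230.8]
side c1 [422.  291.8]
side c2 [396.7 313.1]
side c3 [310.5 248.3]
side blank [257.1 207.2]
```

View pics/c_side.png

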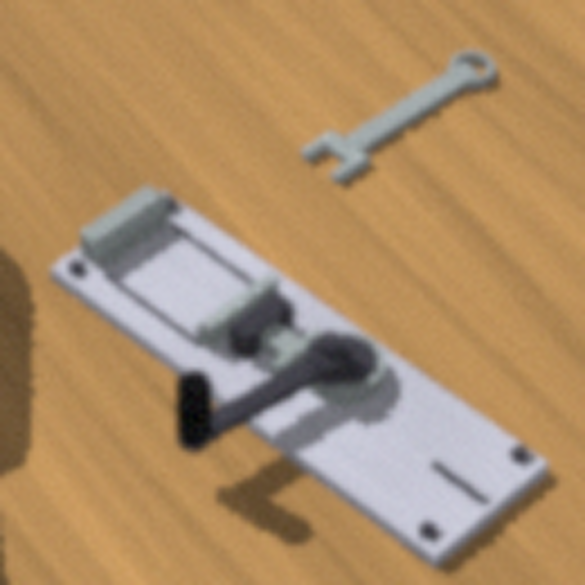

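The side view agrees with the fit to about 1 px (2 mm), and all sizes match. The blank's long axis is at 53.4°, so I spin −99.9° to grip across its 45 mm side. First move is to above the blank.

```bash
python3 -m pendant '[[[-1,0.02,-0.02,0,-8],[-1,0.05,-0.05,0,-16],[-1,0.08,-0.08,-0.01,-24],[-1,0.11,-0.11,-0.02,-32],[-1,0.14,-0.14,-0.04,-40],[-1,0.17,-0.17,-0.06,-48],[-1,0.19,-0.20,-0.08,-56],[-1,0.2,-0.216,-0.1,-64],[-1,0.2,-0.216,-0.11,-72],[-1,0.2,-0.216,-0.11,-80],[-1,0.2,-0.216,-0.11,-88],[-1,0.2,-0.216,-0.11,-96],[-1,0.2,-0.216,-0.11,-99.9],[-1,0.2,-0.216,-0.11,-99.9],[-1,0.2,-0.216,-0.11,-99.9]]]' 40
python3 - <<'E'
from rig import vision
import cv2
for n in("top","side"):
    p,d=vision.capture(n); cv2.imwrite(f"pics/{n}1.png",p[:,:,::-1])
a=cv2.imread("pics/top1.png")[190:330,110:290];b=cv2.imread("pics/side1.png")[110:250,170:350]
cv2.imwrite("pics/c1.png",cv2.resize(cv2.vconcat([a,b]),None,fx=2.1,fy=2.1,interpolation=cv2.INTER_CUBIC))
E
```

```text
time_s: 1.6
eef_pos: [436.2, 252.8, 121.1]
ee_rot: [0.0, 0.95, -0.313, -0.0]
force: [-0.3, 0.3, 0.4]
grip_width: 1.0
```

View pics/c1.png

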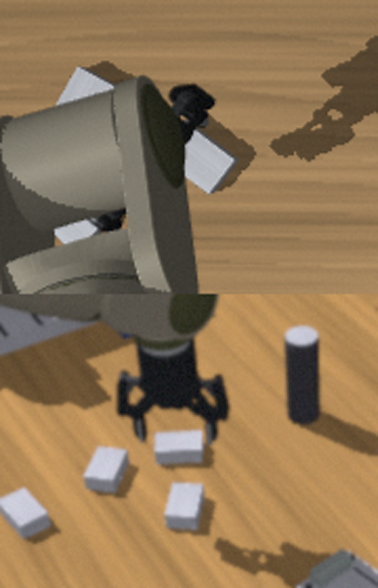

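```bash
python3 - <<'E'
from h import *
for z in (121,134): print(proj('side',(436.2,252.8,z)))
for s in(-1,1):
    for r in (42,57): print(s,r,proj('side',(436.2+s*r*.803,252.8-s*r*.596,133)))
E
```

```text
(np.float64(253.98787800646744), np.float64(182.40514455956065))
(np.float64(253.5528719654391), np.float64(178.88596393634285))
-1 42 (np.float64(239.0861570507141), np.float64(178.52753158526446))
-1 57 (np.float64(233.91974118436036), np.float64(178.30288190463608))
1 42 (np.float64(268.1377294870676), np.float64(179.79077222217904))
1 57 (np.float64(273.34697700688326), np.float64(180.017284338492))
```

The predicted finger positions match the picture: tips at about (238,176) and (270,178), over the target block. Next I descend and close.

```bash
python3 -m pendant '[[[-1,0,0,-0.03,0],[-1,0,0,-0.06,0],[-1,0,0,-0.09,0],[-1,0,0,-0.105,0],[-1,0,0,-0.116,0],[-1,0,0,-0.116,0],[-1,0,0,-0.116,0],[1,0,0,-0.116,0],[1,0,0,-0.116,0],[1,0,0,-0.116,0],[1,0,0,-0.116,0],[1,0,0,-0.116,0],[1,0,0,-0.116,0],[1,0,0,-0.116,0],[1,0,0,-0.116,0],[1,0,0,-0.116,0]]]' 40
```

```text
time_s: 3.3
eef_pos: [436.6, 252.9, 6.0]
ee_rot: [-0.0, 0.949, -0.314, 0.0]
force: [-1.6, 0.1, 6.1]
grip_width: 0.519
```

Grip width is 0.519 × 85 = 44 mm, so the blank is held across its 45 mm side. I'll lift it and turn it toward the bay.

```bash
python3 -m pendant '[[[1,0,0,0.03,0],[1,0,0,0.06,0],[1,0,0,0.09,0],[1,0,0,0.12,0],[1,0.01,-0.03,0.125,6],[1,0.03,-0.06,0.125,13],[1,0.05,-0.1,0.125,20],[1,0.07,-0.14,0.125,27],[1,0.085,-0.18,0.125,34],[1,0.1,-0.22,0.125,41],[1,0.11,-0.25,0.125,46],[1,0.115,-0.272,0.125,48.7],[1,0.115,-0.272,0.125,48.7],[1,0.115,-0.272,0.125,48.7],[1,0.115,-0.272,0.125,48.7]]]'
python3 - <<'E'
from rig import vision
import cv2,numpy as np
for n in("top","side"):
    p,d=vision.capture(n); cv2.imwrite(f"pics/{n}2.png",p[:,:,::-1])
a=cv2.imread("pics/top2.png")[150:280,270:450];b=cv2.imread("pics/side2.png")[160:330,270:450]
cv2.imwrite("pics/c2.png",np.vstack([cv2.resize(x,None,fx=2,fy=2,interpolation=cv2.INTER_CUBIC) for x in(a,b)]))
E
```

```text
time_s: 4.8
eef_pos: [550.9, -18.3, 130.2]
ee_rot: [-0.0, 0.994, 0.105, -0.0]
force: [-0.5, 0.0, -0.6]
grip_width: 0.514
```

View pics/c2.png

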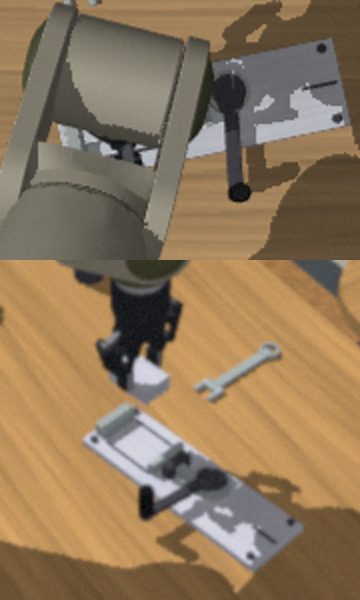

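```bash
python3 - <<'E'
from h import *
import cv2
p=cv2.imread("pics/side2.png")
th=2*np.arctan2(.105,.994);print(np.degrees(th))
p=cv2.resize(p[180:300,300:420],None,fx=5,fy=5,interpolation=cv2.INTER_CUBIC)
for z in(124.2,149.2):
    for sx,sy in((1,1),(1,-1),(-1,-1),(-1,1)):
        X=(550.9+22.5*sx*np.cos(th)-35*sy*np.sin(th),-18.3+22.5*sx*np.sin(th)+35*sy*np.cos(th),z)
        u,v=proj('side',X); cv2.circle(p,(int((u-300+.5)*5),int((v-180+.5)*5)),3,(0,0,255),1)
cv2.imwrite("pics/c2b.png",p)
E
```

```text
12.060017616562916
```

View pics/c2b.png

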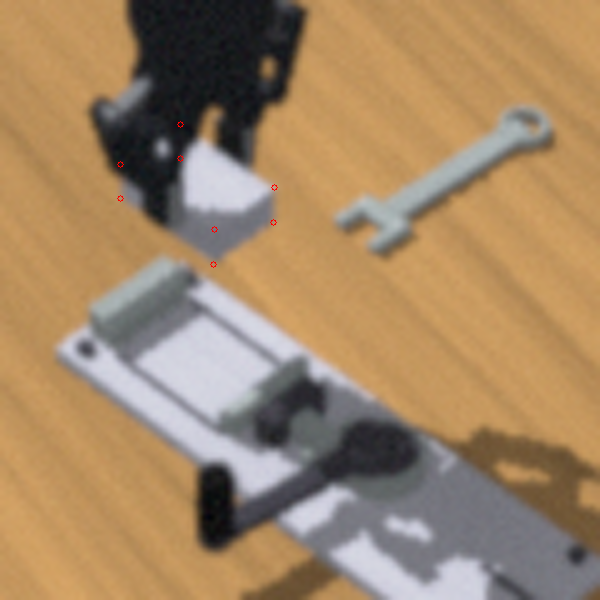

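```bash
cat >> h.py <<'E'
O=np.array([578.,-143.6]);TH=np.radians(12.087)
def fx(x,y,z,o=None,th=None):
    o=O if o is None else o; th=TH if th is None else th
    c,s=np.cos(th),np.sin(th); return (o[0]+c*x-s*y,o[1]+s*x+c*y,z)
E
python3 - <<'E'
from h import *
import cv2
def ov(img,n,box,sc,out,polys):
    u0,v0,u1,v1=box
    p=cv2.resize(img[v0:v1,u0:u1],None,fx=sc,fy=sc,interpolation=cv2.INTER_CUBIC)
    for P,col in polys:
        q=np.array([[(a-u0+.5)*sc,(b-v0+.5)*sc] for a,b in [proj(n,X) for X in P]]).round().astype(int)
        cv2.polylines(p,[q],True,col,1)
    cv2.imwrite(out,p)
plate=[fx(50,190,12),fx(50,-130,12),fx(-50,-130,12),fx(-50,190,12)]
fence=[fx(30,163,28),fx(-30,163,28),fx(-30,163,12),fx(30,163,12)]
mark=[fx(2,-80,12),fx(2,-120,12),fx(-2,-120,12),fx(-2,-80,12)]
th=np.radians(12.06);o=(550.9,-18.3)
b=lambda z:[fx(a*22.5,c*35,z,o,th) for a,c in((1,1),(1,-1),(-1,-1),(-1,1))]
s=cv2.imread("pics/side2.png");t=cv2.imread("pics/top0.png")
G=(0,255,0);Rd=(0,0,255)
ov(s,'side',(305,190,430,320),4.6,"pics/o_side.png",[(plate,G),(fence,G),(mark,G),(b(124.2),Rd),(b(149.2),Rd)])
ov(t,'top',(290,155,450,265),5,"pics/o_top.png",[(plate,G),(fence,G),(mark,G)])
E
```

```text
(no output)
```

View pics/o_side.png

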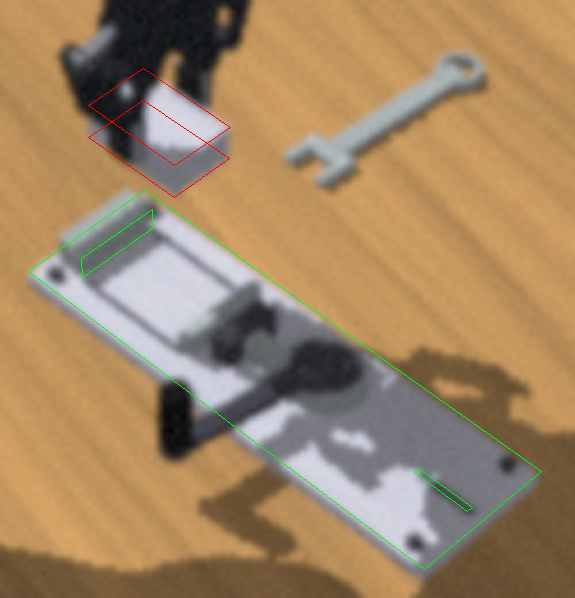

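View pics/o_top.png

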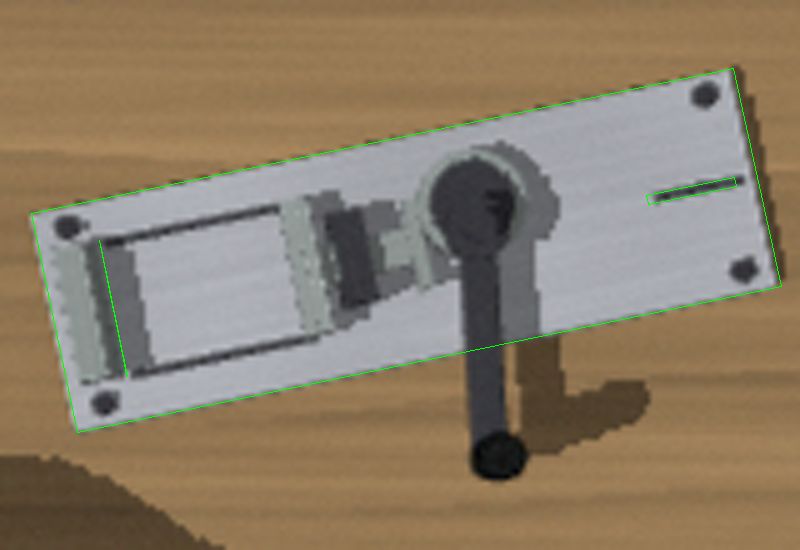

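The fixture outline fits in both views to about 1 px, and the blank sits in the grip as modelled. Before relying on the arc I'll check the pivot and grip overlay.

```bash
python3 - <<'E'
from h import *
import cv2
D=np.load("pics/top0.npy")
def circ(x,y,z,r): return [(*np.array(fx(x,y,z)[:2])+r*np.array([np.cos(a),np.sin(a)]),z) for a in np.linspace(0,6.28,40)]
out=[]
for n,box,f in(('top',(360,165,420,265),"top0"),('side',(330,240,400,320),"side0")):
    img=cv2.imread(f"pics/{f}.png");u0,v0,u1,v1=box;sc=7
    p=cv2.resize(img[v0:v1,u0:u1],None,fx=sc,fy=sc,interpolation=cv2.INTER_CUBIC)
    a=-1.753; g=(100*np.sin(a),-100*np.cos(a))
    for P,col in((circ(0,0,45,14),(0,0,255)),(circ(0,0,12,14),(255,0,0)),(circ(*g,85.5,10.5),(0,255,0)),(circ(*g,40.5,10.5),(0,255,255))):
        q=np.array([[(x-u0+.5)*sc,(y-v0+.5)*sc] for x,y in [proj(n,X) for X in P]]).round().astype(int); cv2.polylines(p,[q],True,col,1)
    cv2.imwrite(f"pics/p_{n}.png",p)
np.set_printoptions(linewidth=250)
c,f=cam('top')
for v in range(184,252,2):
    row=[]
    for u in range(370,406,2):
        d=D[v,u]; X=c['R'].T@(np.array([(u-c['cx'])/f*d,(v-c['cy'])/f*d,d])-c['t']); row.append(int(round(X[2])))
    print(v,row)
E
```

```text
184 [14, 12, 13, 11, 7, 8, 11, 13, 13, 11, 15, 9, 13, 12, 9, 11, 16, 13]
186 [12, 11, 11, 13, 30, 28, 29, 27, 25, 28, 1169, 12, 1169, 13, 12, 12, 17, 13]
188 [13, 13, 12, 31, 30, 33, 28, 30, 30, 27, 31, 26, 14, 12, 12, 12, 12, 13]
190 [9, 16, 14, 30, 29, 35, 32, 29, 28, 30, 29, 29, 11, 14, 12, 10, 13, 16]
192 [10, 10, 24, 35, 29, 27, 29, 29, 31, 30, 28, 27, 28, 8, 11, 12, 13, 12]
194 [13, 10, 30, 32, 30, 31, 34, 44, 43, 30, 27, 30, 32, 13, 12, 15, 14, 10]
196 [28, 28, 25, 29, 28, 49, 45, 44, 49, 45, 35, 28, 27, 11, 15, 14, 11, 11]
198 [21, 28, 29, 27, 30, 47, 44, 51, 55, 52, 44, 31, 26, 14, 12, 12, 11, 13]
200 [11, 30, 22, 28, 31, 45, 49, 55, 57, 53, 45, 30, 13, 13, 11, 11, 10, 12]
202 [26, 25, 28, 29, 29, 46, 46, 55, 52, 45, 47, 31, 15, 11, 15, 13, 13, 11]
204 [25, 25, 28, 17, 27, 40, 42, 40, 46, 48, 26, 16, 13, 14, 11, 16, 12, 11]
206 [28, 30, 26, 10, 13, 17, 43, 45, 42, 40, 12, 16, 12, 12, 10, 12, 14, 12]
208 [13, 18, 28, 12, 12, 10, 38, 41, 39, 44, 14, 15, 13, 8, 14, 12, 16, 11]
210 [14, 13, 27, 16, 13, 10, 39, 44, 43, 41, 11, 10, 14, 12, 11, 10, 11, 15]
212 [14, 14, 27, 26, 12, 
[... 703 characters left out ...]
-1, 5]
232 [-3, 3, -2, -1, 3, -5, -1, 37, 38, 42, 40, 6, 3, -1, 4, -2, 2, -4]
234 [-2, 0, -4, -3, -4, -1, 4, 37, 40, 43, 39, -2, 4, 1, 0, 0, 4, 1]
236 [-5, -1, 3, 0, 3, 0, -3, 40, 43, 43, 40, -2, 2, -1, -4, -2, 0, 0]
238 [-2, -1, 1, -1, 2, 2, 2, 36, 42, 39, 42, 2, 0, 0, 0, 3, -5, -2]
240 [0, 0, -1, 1, -2, -2, 3, 40, 41, 39, 44, 1, 1, -1, 2, 5, 0, 1]
242 [-2, -1, -1, 2, 2, 0, -1, 39, 63, 82, 83, 87, 5, 0, 0, 1, -2, 2]
244 [4, 0, -1, -2, -2, -2, 3, 52, 81, 85, 82, 88, 86, -1, 0, -1, 0, 0]
246 [-2, 0, 1, 0, 1, -2, 1, 64, 83, 86, 85, 86, 84, -2, 4, 3, -1, 0]
248 [-5, 1, 0, 0, 0, 1, -2, 48, 82, 88, 86, 85, 84, -2, -1, 2, -4, -1]
250 [2, 2, 1, -1, -3, -1, 6, -1, 58, 78, 84, 82, 2, -3, 2, 1, 3, -2]
```

View pics/p_top.png

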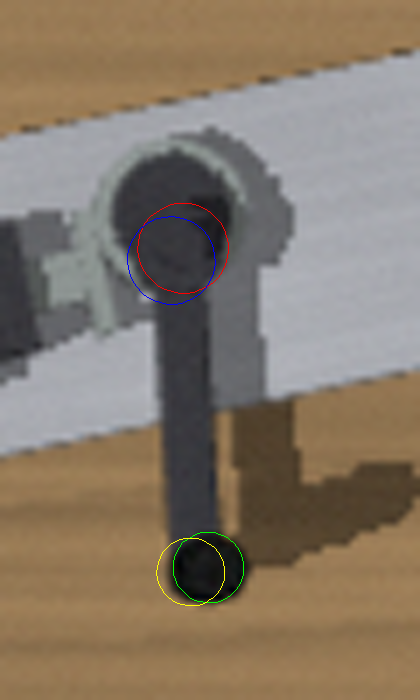

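View pics/p_side.png

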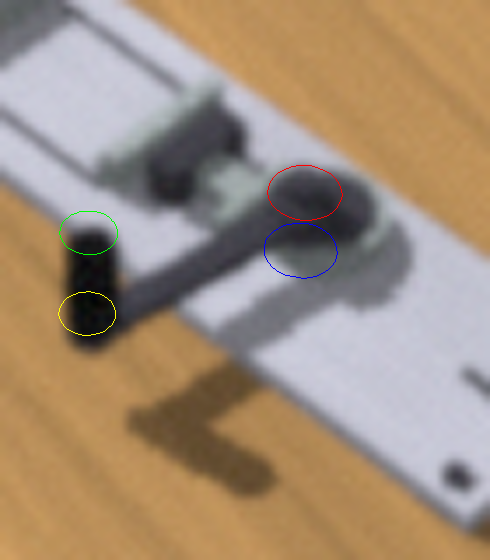

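Depth puts the boss (z≈45) centred at about (386,199) against a predicted (386,200), and the grip ring matches, so pivot and grip are confirmed. Next I lower to just above the bed, at the middle of the gap (fixture y≈122).

```bash
python3 -m pendant '[[[1,0.001,-0.003,-0.02,0],[1,0.001,-0.005,-0.05,0],[1,0.001,-0.005,-0.075,0],[1,0.001,-0.005,-0.083,0],[1,0.001,-0.005,-0.083,0],[1,0.001,-0.005,-0.083,0],[1,0.001,-0.005,-0.083,0]]]'
python3 - <<'E'
from h import *
from rig import monitor
import cv2
s=monitor.sense()['eef_pos'];print(s, 'bay-frame', np.array([[np.cos(TH),np.sin(TH)],[-np.sin(TH),np.cos(TH)]])@(s[:2]-O))
p,d=vision.capture('side');p=np.ascontiguousarray(p[:,:,::-1])
cv2.imwrite("pics/side3.png",p)
u0,v0,u1,v1=300,190,400,290;sc=6
q=cv2.resize(p[v0:v1,u0:u1],None,fx=sc,fy=sc,interpolation=cv2.INTER_CUBIC)
for z in(s[2]-6,s[2]+19):
    P=[fx(a*22.5,c*35,z,s[:2],np.radians(12.06)) for a,c in((1,1),(1,-1),(-1,-1),(-1,1))]
    w=np.array([[(a-u0+.5)*sc,(b-v0+.5)*sc] for a,b in [proj('side',X) for X in P]]).round().astype(int);cv2.polylines(q,[w],True,(0,0,255),1)
cv2.imwrite("pics/o3.png",q)
E
```

```text
time_s: 5.6
eef_pos: [553.0, -24.2, 48.7]
ee_rot: [0.0, 0.994, 0.105, 0.001]
force: [0.8, -0.5, -2.2]
grip_width: 0.515
[553.02584195 -24.16836399  48.65772693] bay-frame [  0.58809085 122.01343533]
```

View pics/o3.png

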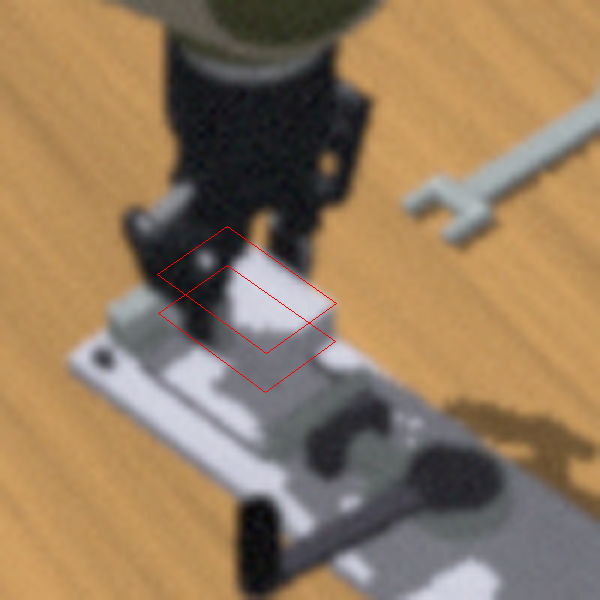

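The blank aligns with the model to about 1 mm and is clear of the jaw and fence. Now I lower it to the bed.

```bash
python3 -m pendant '[[[1,0,0,-0.008,0],[1,0,0,-0.015,0],[1,0,0,-0.02,0],[1,0,0,-0.024,0],[1,0,0,-0.027,0],[1,0,0,-0.027,0],[1,0,0,-0.027,0]]]'; python3 -m pendant '[[[1,0,0,-0.001,0],[1,0,0,-0.002,0],[1,0,0,-0.0025,0],[1,0,0,-0.0025,0]]]'
```

```text
time_s: 6.35
eef_pos: [552.4, -24.2, 20.4]
ee_rot: [0.0, 0.994, 0.105, 0.0]
force: [-0.3, 0.7, -1.1]
grip_width: 0.515
time_s: 6.75
eef_pos: [552.3, -24.2, 18.0]
ee_rot: [0.0, 0.994, 0.105, 0.0]
force: [-1.0, 0.8, 1.2]
grip_width: 0.518
```

```bash
python3 -m pendant '[[[1,0,0,-0.0007,0],[1,0,0,-0.0007,0],[-1,0,0,-0.0007,0],[-1,0,0,-0.0007,0],[-1,0,0,-0.0007,0],[-1,0,0,-0.0007,0],[-1,0,0,-0.0007,0],[-1,0,0,-0.0007,0],[-1,0,0,-0.0007,0]]]'; python3 -m pendant '[[[-1,0,0,0.01,0],[-1,0,0,0.03,0],[-1,0,0,0.06,0],[-1,0,0,0.09,0],[-1,0,0,0.12,0],[-1,-0.03,0,0.12,0],[-1,-0.06,0,0.12,0],[-1,-0.09,0,0.12,0],[-1,-0.12,-0.02,0.12,0],[-1,-0.13,-0.02,0.12,0],[-1,-0.13,-0.02,0.12,0]]]'
python3 - <<'E'
from rig import vision
import cv2,numpy as np
o=[]
for n,b in(("top",(170,280,260,440)),("side",(200,280,300,410))):
    p,d=vision.capture(n);p=p[:,:,::-1]; cv2.imwrite(f"pics/{n}4.png",p); np.save(f"pics/{n}4.npy",d)
    o.append(cv2.resize(p[b[0]:b[2],b[1]:b[3]],(640,int(640*(b[2]-b[0])/(b[3]-b[1]))),interpolation=cv2.INTER_CUBIC)[:400])
cv2.imwrite("pics/c4.png",cv2.resize(np.vstack(o),None,fx=.75,fy=.75))
E
```

```text
time_s: 7.65
eef_pos: [552.3, -24.2, 17.1]
ee_rot: [0.0, 0.994, 0.105, -0.0]
force: [-0.3, 0.5, 0.1]
grip_width: 0.998
time_s: 8.75
eef_pos: [421.9, -44.3, 137.9]
ee_rot: [0.0, 0.995, 0.104, 0.0]
force: [-0.0, 0.1, 1.2]
grip_width: 0.999
```

View pics/c4.png

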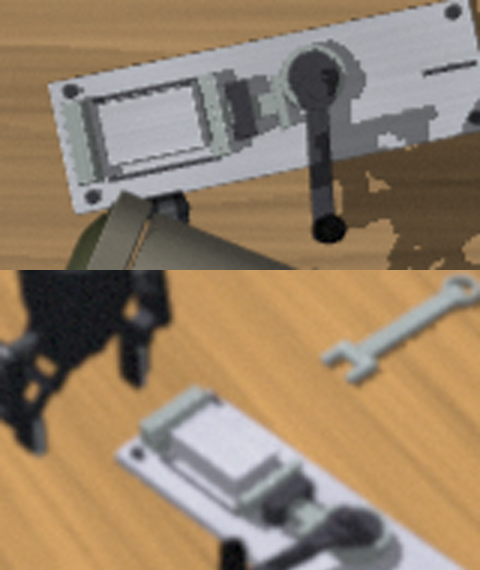

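Both views show the blank in the gap, long side along the slide. I'll check its flatness by depth and re-measure the grip.

```bash
python3 - <<'E'
from h import *
D=np.load("pics/top4.npy");c,f=cam('top')
v,u=np.mgrid[0:480,0:640];P=np.stack([(u-c['cx'])/f*D,(v-c['cy'])/f*D,D],-1)-c['t'];W=P@c['R']
Ri=np.array([[np.cos(TH),np.sin(TH)],[-np.sin(TH),np.cos(TH)]])
xy=(W[...,:2]-O)@Ri.T;z=W[...,2];ok=D>0
m=ok&(abs(z-37)<7)&(xy[...,1]>92)&(xy[...,1]<152)&(abs(xy[...,0])<45)
A=np.c_[xy[m],np.ones(m.sum())];k=np.linalg.lstsq(A,z[m],rcond=None)[0]
print('blank n',m.sum(),'z',z[m].mean(),'slopes',k[:2],'x range',np.percentile(xy[m][:,0],[2,50,98]))
g=ok&(z>70)&(z<100)&(np.hypot(xy[...,0]+98,xy[...,1]-18)<25)
print('grip',W[g].mean(0),'fix',xy[g].mean(0),g.sum(),np.arctan2(xy[g].mean(0)[0],-xy[g].mean(0)[1]))
for a in np.r_[-1.753,np.arange(-1.6,0.01,.2),0]: print(round(a,2),np.round(fx(100*np.sin(a),-100*np.cos(a),0)[:2],1))
E
```

```text
blank n 569 z 37.21889717992136 slopes [0.0086772  0.00752871] x range [-21.2079652    0.40641141  22.42481931]
grip [ 477.78333725 -147.68086358   84.04548705] fix [-98.84945614  16.99464503] 80 -1.741056348122631
-1.75 [ 478.  -146.5]
-1.6 [ 479.6 -161.7]
-1.4 [ 485.2 -180.9]
-1.2 [ 494.5 -198.5]
-1.0 [ 507.  -214.1]
-0.8 [ 522.4 -226.7]
-0.6 [ 540.1 -236.1]
-0.4 [ 559.2 -241.8]
-0.2 [ 579.1 -243.6]
-0.0 [ 598.9 -241.4]
0.0 [ 598.9 -241.4]
```

The blank is flat on the bed (top z 37.2, slopes below 1%) and centred within 0.5 mm in x. Next I go over the grip, with the jaws set along the lever's swing direction (spin −100°).

```bash
python3 -m pendant '[[[-1,0.005,-0.01,0,-8],[-1,0.01,-0.02,0,-16],[-1,0.015,-0.03,0,-24],[-1,0.02,-0.04,0,-32],[-1,0.025,-0.05,0,-40],[-1,0.03,-0.06,0,-48],[-1,0.035,-0.07,0,-56],[-1,0.04,-0.08,0,-64],[-1,0.045,-0.09,0,-72],[-1,0.05,-0.1,0,-80],[-1,0.0557,-0.1028,0,-88],[-1,0.0557,-0.1028,0,-96],[-1,0.0557,-0.1028,0,-100],[-1,0.0557,-0.1028,0,-100],[-1,0.0557,-0.1028,0,-100]]]' 40
python3 - <<'E'
from rig import vision
import cv2
p,d=vision.capture("side");p=p[:,:,::-1]; cv2.imwrite("pics/side5.png",p)
cv2.imwrite("pics/c5.png",cv2.resize(p[200:320,290:430],None,fx=4,fy=4,interpolation=cv2.INTER_CUBIC))
E
```

```text
time_s: 10.35
eef_pos: [478.5, -146.8, 137.0]
ee_rot: [-0.0, 0.721, -0.693, -0.0]
force: [0.7, -0.3, -0.0]
grip_width: 1.0
```

View pics/c5.png

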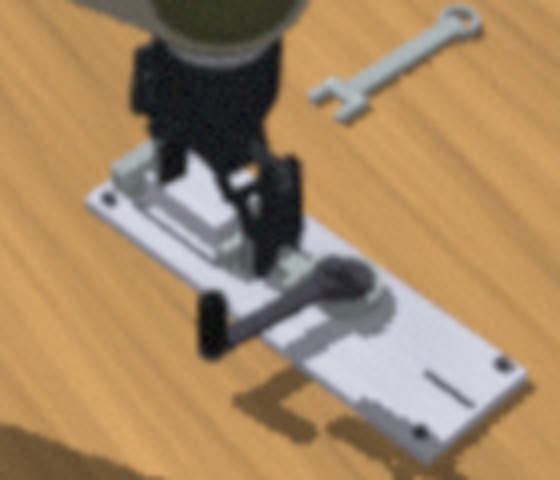

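The open gripper is above the grip, with its fingers to either side along the swing direction. Next I descend and close.

```bash
python3 -m pendant '[[[-1,0,0,-0.03,0],[-1,0,0,-0.06,0],[-1,0,0,-0.08,0],[-1,0,0,-0.09,0],[-1,0,0,-0.09,0],[-1,0,0,-0.09,0],[1,0,0,-0.09,0],[1,0,0,-0.09,0],[1,0,0,-0.09,0],[1,0,0,-0.09,0],[1,0,0,-0.09,0],[1,0,0,-0.09,0],[1,0,0,-0.09,0],[1,0,0,-0.09,0],[1,0,0,-0.09,0],[1,0,0,-0.09,0],[1,0,0,-0.09,0],[1,0,0,-0.09,0]]]' 40
```

```text
time_s: 12.2
eef_pos: [478.1, -147.1, 47.4]
ee_rot: [-0.0, 0.72, -0.694, 0.0]
force: [-1.1, 0.5, 5.8]
grip_width: 0.228
```

The opening of 19 mm matches the 21 mm grip. First part of the arc is to about −0.8 rad.

```bash
python3 -m pendant '[[[1,0.0006,-0.007,0,4],[1,0.0016,-0.0147,0,8.3],[1,0.004,-0.0244,0,14],[1,0.0072,-0.0339,0,19.8],[1,0.0114,-0.0429,0,25.5],[1,0.0165,-0.0515,0,31.2],[1,0.0224,-0.0596,0,37],[1,0.029,-0.0671,0,42.7],[1,0.0364,-0.0738,0,48.4],[1,0.0444,-0.0797,0,54.2],[1,0.0444,-0.0797,0,54.2],[1,0.0444,-0.0797,0,54.2]]]' 40
python3 - <<'E'
from h import *
from rig import vision,monitor
import cv2
for n,b in(("top",(160,280,260,450)),("side",(200,280,320,430))):
    p,d=vision.capture(n);p=p[:,:,::-1]; cv2.imwrite(f"pics/{n}6.png",p);np.save(f"pics/{n}6.npy",d)
    cv2.imwrite(f"pics/c6{n}.png",cv2.resize(p[b[0]:b[2],b[1]:b[3]],None,fx=3,fy=3,interpolation=cv2.INTER_CUBIC))
e=monitor.sense()['eef_pos'];r=np.array([[np.cos(TH),np.sin(TH)],[-np.sin(TH),np.cos(TH)]])@(e[:2]-O);print(r,np.hypot(*r),np.arctan2(r[0],-r[1]))
E
```

```text
time_s: 13.4
eef_pos: [523.2, -226.1, 47.3]
ee_rot: [-0.001, 0.957, -0.29, 0.001]
force: [1.6, 4.5, 5.0]
grip_width: 0.23
[-71.00131335 -69.07045051] 99.05510401674432 -0.7991821017268605
```

View pics/c6top.png

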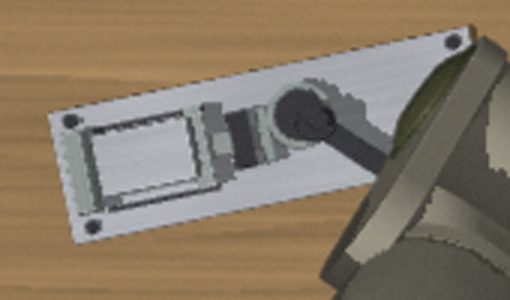

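View pics/c6side.png

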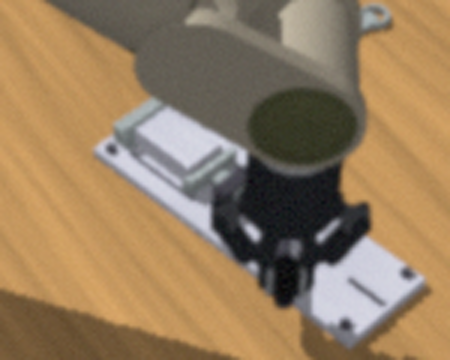

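The lever follows, and the blank is still seated. I'll continue to about −0.1 and measure.

```bash
python3 -m pendant '[[[1,0.0086,-0.0052,0,5.7],[1,0.0177,-0.0094,0,11.4],[1,0.0271,-0.0128,0,17.2],[1,0.0368,-0.0151,0,22.9],[1,0.0467,-0.0165,0,28.6],[1,0.0567,-0.0169,0,34.3],[1,0.0667,-0.0163,0,40.1],[1,0.0667,-0.0163,0,40.1],[1,0.0667,-0.0163,0,40.1]]]'
cat > look.py <<'E'
from h import *
from rig import vision,monitor
import cv2,sys
k=sys.argv[1]
for n,b in(("top",(160,280,260,450)),("side",(200,280,320,430))):
    p,d=vision.capture(n);p=p[:,:,::-1]; cv2.imwrite(f"pics/{n}{k}.png",p);np.save(f"pics/{n}{k}.npy",d)
    cv2.imwrite(f"pics/c{k}{n}.png",cv2.resize(p[b[0]:b[2],b[1]:b[3]],None,fx=4,fy=4,interpolation=cv2.INTER_CUBIC))
s=monitor.sense();e=s['eef_pos'];Q=np.array([[np.cos(TH),np.sin(TH)],[-np.sin(TH),np.cos(TH)]]);r=Q@(e[:2]-O);print('fix',r,'rad',np.hypot(*r),'ang',np.arctan2(r[0],-r[1]),'force fix',Q@s['force'][:2])
E
python3 look.py 7
```

```text
time_s: 14.4
eef_pos: [589.2, -241.3, 47.3]
ee_rot: [-0.001, 0.998, 0.056, -0.0]
force: [-2.8, 8.4, 7.9]
grip_width: 0.23
fix [ -9.60435982 -97.8084667 ] rad 98.2788883060216 ang -0.0978817878394999 force fix [0.05208434 7.50547079]
```

View pics/c7top.png

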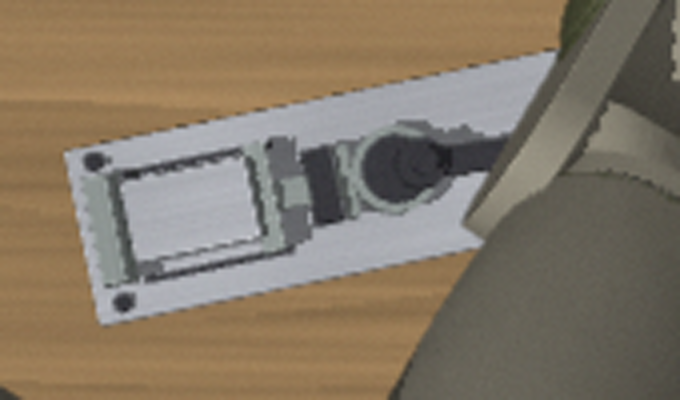

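View pics/c7side.png

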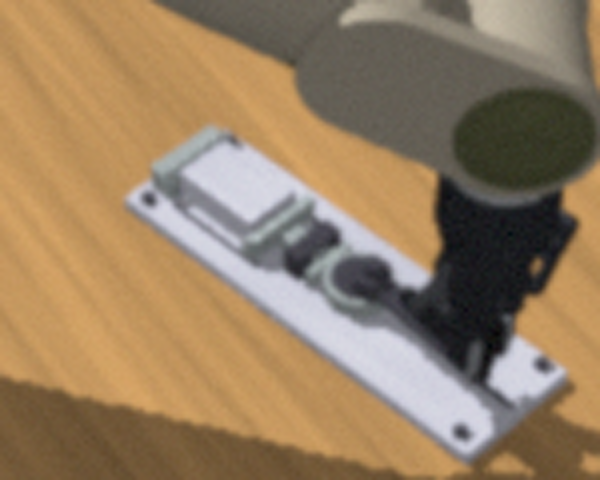

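The blank sits between the closed jaws. Jaw tracking and the radial pull suggest my pivot estimate is about 1–2 mm off. I'll fit the pivot from the gripped arc points.

```bash
python3 - <<'E'
from h import *
from scipy.optimize import least_squares
P=np.array([(478.1,-147.1),(523.2,-226.1),(589.2,-241.3)])
for R in(100,None):
    f=(lambda q:np.hypot(*(P-q[:2]).T)-100) if R else (lambda q:np.hypot(*(P-q[:2]).T)-q[2])
    s=least_squares(f,[578,-143,100]);print(R,s.x,f(s.x))
# edges of the plate & lever from top7 depth: lever bar centreline in fixture frame
D=np.load("pics/top7.npy");c,f=cam('top');v,u=np.mgrid[0:480,0:640]
W=(np.stack([(u-c['cx'])/f*D,(v-c['cy'])/f*D,D],-1)-c['t'])@c['R']
Q=np.array([[np.cos(TH),np.sin(TH)],[-np.sin(TH),np.cos(TH)]]);xy=(W[...,:2]-O)@Q.T;z=W[...,2]
m=(D>0)&(abs(z-40)<9)&(xy[...,1]<-18)&(xy[...,1]>-45)&(abs(xy[...,0])<25)
print(m.sum(),np.percentile(xy[m][:,0],[2,50,98]),np.polyfit(xy[m][:,1],xy[m][:,0],1))
b=(D>0)&(z>50)&(z<62)&(np.hypot(*np.moveaxis(xy,-1,0))<14);print('bolt',xy[b].mean(0),b.sum())
for y0 in(-20,-25,-30,-35):
    mm=m&(abs(xy[...,1]-y0)<3);print(y0,xy[mm][:,0].min(),xy[mm][:,0].max(),xy[mm][:,0].mean())
E
```

```text
100 [ 577.84660071 -142.11125606  100.        ] [-0.12872326  0.20159718 -0.16360083]
None [ 577.09847278 -142.95663136   99.08514074] [-4.26325641e-14 -2.84217094e-14  0.00000000e+00]
76 [-10.15005663  -1.67790997   5.07784166] [-0.0569092 -3.7614085]
bolt [0.02066366 1.2724352 ] 32
-20 -8.650310791169721 5.729286357939526 -1.5281472718232845
-25 -9.819797659379374 4.633665743131188 -2.5685620092396184
-30 -10.680148302940468 5.262812374190663 -3.33106065938548
-35 -10.680148302940468 4.373114159881288 -2.3446142338588505
```

The arc fit and the bolt depth both put the pivot at about (577.8,−142.1), 1.4 mm along +y from my first estimate. The grip at zero is therefore at (598.7,−239.9), and I go there gently.

```bash
python3 -m pendant '[[[1,0.003,0.001,0,2],[1,0.006,0.002,0,4],[1,0.0085,0.0025,0,5.3],[1,0.0099,0.0027,0,5.7],[1,0.0099,0.0027,0,5.7],[1,0.0099,0.0027,0,5.7],[1,0.0099,0.0027,0,5.7],[1,0.0099,0.0027,0,5.7]]]' 40
sed -i 's/O=np.array(\[578.,-143.6\])/O=np.array([577.8,-142.2])/' h.py; python3 look.py 8
python3 - <<'E'
from h import *
import cv2
im=cv2.imread("pics/side8.png");u0,v0,u1,v1=330,235,430,325;sc=7
p=cv2.resize(im[v0:v1,u0:u1],None,fx=sc,fy=sc,interpolation=cv2.INTER_CUBIC)
for P in([fx(8,-10,40),fx(8,-110,40),fx(-8,-110,40),fx(-8,-10,40)],[fx(50,190,12),fx(50,-130,12),fx(-50,-130,12),fx(-50,190,12)]):
    q=np.array([[(a-u0+.5)*sc,(b-v0+.5)*sc] for a,b in [proj('side',X) for X in P]]).round().astype(int);cv2.polylines(p,[q],True,(0,255,0),1)
cv2.imwrite("pics/o8.png",p)
E
```

```text
time_s: 15.3
eef_pos: [598.9, -239.4, 47.3]
ee_rot: [-0.001, 0.994, 0.105, -0.0]
force: [-2.4, 4.4, 5.7]
grip_width: 0.226
fix [  0.29824282 -99.48756246] rad 99.48800948920932 ang 0.0029977810238645737 force fix [-1.0185181   4.09717451]
```

View pics/c8top.png

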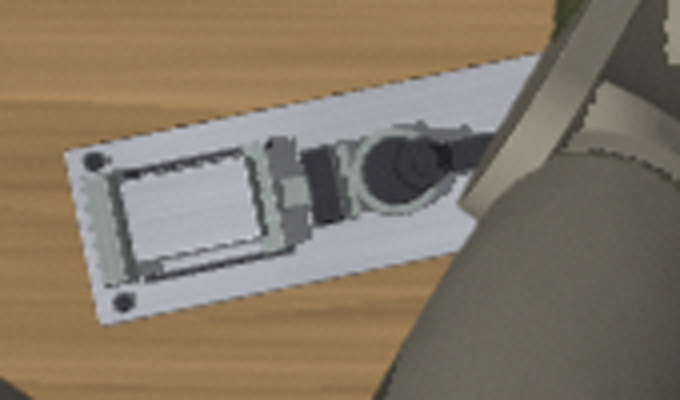

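View pics/o8.png

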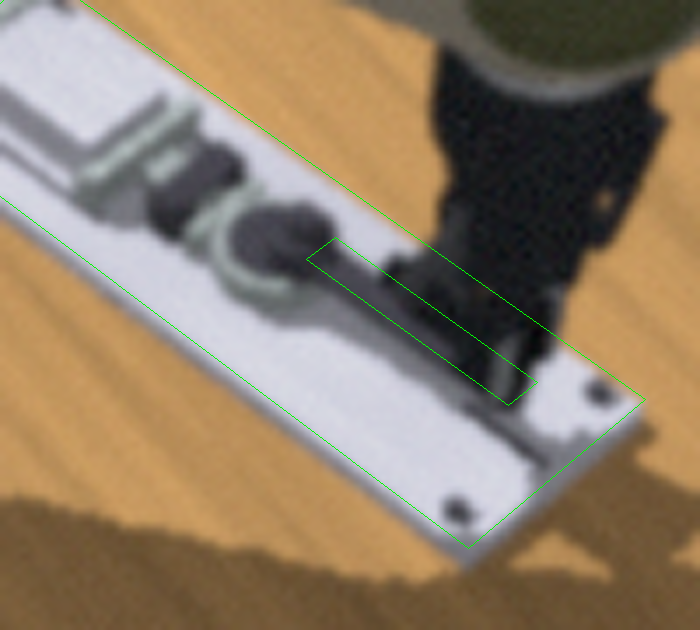

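```bash
python3 - <<'E'
from h import *
import cv2
D=np.load("pics/top8.npy");c,f=cam('top');v,u=np.mgrid[0:480,0:640]
W=(np.stack([(u-c['cx'])/f*D,(v-c['cy'])/f*D,D],-1)-c['t'])@c['R']
Q=np.array([[np.cos(TH),np.sin(TH)],[-np.sin(TH),np.cos(TH)]]);xy=(W[...,:2]-O)@Q.T;z=W[...,2]
m=(D>0)&(abs(xy[...,0])<18)
print('\n'.join(f"y{y} z {z[m&(abs(xy[...,1]-y)<1.2)].mean():.1f}" for y in range(76,180,3)))
q=m&(abs(z-37)<6)&(xy[...,1]>100)&(xy[...,1]<156);A=np.c_[xy[q],np.ones(q.sum())];print(z[q].mean(),np.linalg.lstsq(A,z[q],rcond=None)[0][:2])
for n,b,sc in(('top',(290,185,360,250),8),('side',(305,215,375,275),8)):
    im=cv2.imread(f"pics/{n}8.png");u0,v0,u1,v1=b
    p=cv2.resize(im[v0:v1,u0:u1],None,fx=sc,fy=sc,interpolation=cv2.INTER_CUBIC)
    P=[fx(22.5,93,37),fx(22.5,163,37),fx(-22.5,163,37),fx(-22.5,93,37)]
    w=np.array([[(a-u0+.5)*sc,(bb-v0+.5)*sc] for a,bb in [proj(n,X) for X in P]]).round().astype(int);cv2.polylines(p,[w],True,(0,0,255),1)
    cv2.imwrite(f"pics/b8{n}.png",p)
E
```

```text
y76 z 20.4
y79 z 21.2
y82 z 32.2
y85 z 32.4
y88 z 30.4
y91 z 28.3
y94 z 37.5
y97 z 36.8
y100 z 38.0
y103 z 37.3
y106 z 36.1
y109 z 37.5
y112 z 37.2
y115 z 37.0
y118 z 37.8
y121 z 37.7
y124 z 37.6
y127 z 38.1
y130 z 37.6
y133 z 36.8
y136 z 37.6
y139 z 36.6
y142 z 36.5
y145 z 36.7
y148 z 38.2
y151 z 36.3
y154 z 37.1
y157 z 38.1
y160 z 36.7
y163 z 32.5
y166 z 31.8
y169 z 34.2
y172 z 34.8
y175 z 34.5
y178 z 34.7
37.30026229072049 [ 0.00413494 -0.00078819]
```

View pics/b8top.png

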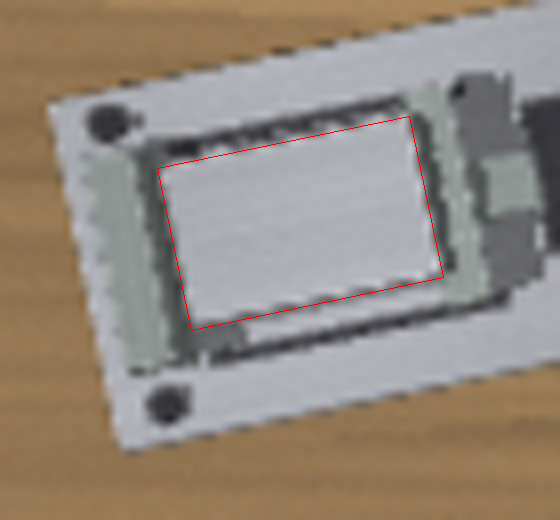

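View pics/b8side.png

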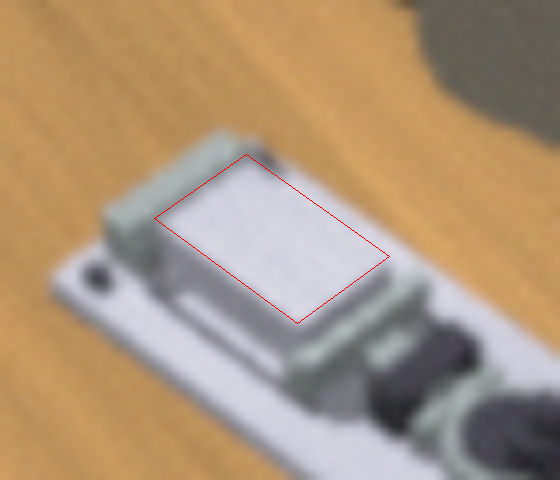

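The blank lies flush, fixture y 93–163 in both views, flat and clamped. One settling check, then I hand in.

```bash
python3 -m pendant '[[[1,0,0,0,0],[1,0,0,0,0],[1,0,0,0,0],[1,0,0,0,0],[1,0,0,0,0]]]' 40; python3 look.py 9
```

```text
time_s: 15.9
eef_pos: [598.9, -239.4, 47.3]
ee_rot: [-0.001, 0.994, 0.105, -0.0]
force: [-2.0, 4.8, 7.5]
grip_width: 0.23
fix [  0.2880879  -99.53198942] rad 99.53240634091507 ang 0.0028944171745779947 force fix [-1.88545975  5.29525371]
```

View pics/side9.png

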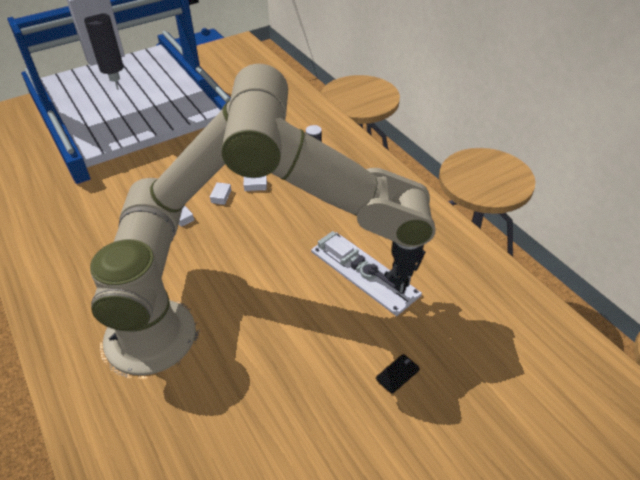

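The pose is stable, and the can at (314,133), the mouse at (398,373) and the other three blocks are where they started. Handing in.

```bash
python3 -c "
from rig import order; print(order.finish_job())"
```

```text
the job is handed in; nothing more can be done
None
```

I laid the rightmost of the four look-alike blanks flat on the bed, centred in the gap with its long side along the slide, and let go. Then I swung the lever by its grip to highest lift and handed the job in at about 16 s, with the gripper still holding it there.

**Last checks:**
- **Blank:** it lies flat, with its top at z ≈ 37 mm. In both camera views it fills fixture y 93–163, flush between jaw and fence.
- **Lever:** the angle is about 0.003 rad, with an uncertainty of roughly 0.015 rad from the camera calibration. The push-back along the swing is about 1.9 N, against the 2.5 N expected.
- **Pivot:** my first camera estimate was about 1.4 mm off along the slide. I corrected it from the arc the gripped lever followed, but the gripper still pulls about 5 N outward along the lever.
- **Mark line:** its middle appeared about 2.7 mm farther along −y than my model put it. Sideways it agreed, so the lever angle is not affected.
- **Bystanders:** the can, the mouse and the other blanks still look in place. The arm hid the spanner in the final picture, but it was in place when last visible and nothing went near it.

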